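# Shut the feeding bottle's cover and hold the bottle up to hand over

### The arm

A 6-joint arm with a two-finger parallel gripper is mounted at the origin on the work surface. World frame = base frame: x ahead of the robot, y to its left, z up, the work surface at z = 0. Lengths are in m, angles in rad, forces in N, time in s.
With the tool pointing down it reaches from about 0.4 to 0.825 m from the base axis. Payload 7 kg.
Tool frame: the origin (TCP) lies at the very end of the fingers, on their centre line; the grasp point (between the pads) lies 19 mm behind it (arm.grasp_offset is the distance from the TCP to the grasp point, in m); z points along the fingers, y is the line along which they close (so a half turn about z gives the same grasp; the last joint's range is limited). The gripper opens to 88 mm and grips with 3 to 60 N. Pads are 19 mm wide; open, the fingers measure 130 mm over their backs; the gripper's body (78 mm by 193 mm) begins 47 mm behind the grasp point.
Start: joints at [-0.908, 0.359, 0.012, 0, -1.224, -0.288], TCP at [0.247, -0.628, 0.227] pointing down, gripper open.
Joint ranges: [-3.07, 3.07], [-1.43, 2.12], [-1.02, 1.25], [-3.03, 1.67], [-3.05, -0], [-3.03, 3.03]. Speed limits (rad/s): [2.39, 2.39, 3.01, 3.14, 3.14, 3.14].

### API

Orientations are given as [roll, pitch, yaw] about the fixed x, y, z axes, in that order (R = Rz(yaw) Ry(pitch) Rx(roll)).
In Python, from station import get_state, cams, arm, nets gives the robot as it stands.
- The arm moves only by the shell command python3 -m creep 'ROWS' [FORCE]. ROWS is a JSON object of lists of equal length, an entry for each row: "translation": the shift along the world's x, y, z in mm, a list of three; "spin": the turn about the world's z in rad; "gripper": the opening, from 0 (shut) to 1 (fully open). In form: {"translation": [[dx, dy, dz], ...], "spin": [spin, ...], "gripper": [gripper, ...]}. A call has 1 to 8 rows; each row shifts and turns the commanded pose from where the row before left it; what a row does not reach is not made up. A row lasts 1/10 s, in which the tool goes at most 50 mm and 8.59 degrees, less where a joint would pass 70% of its speed; a pose out of reach is approached as far as the arm can. A call is refused whole if a number of a shift passes 50 or a number of a turn 0.15, either way. A call with a gripper value outside its range is refused whole. The fingers move at their own pace and stop on an object; FORCE is the grip in N (left out, the last holds). Time passes only in rows, so rows that do not move let the fingers close. It gives the time, the measured TCP pose, the force, the opening and the grip force at its end, in the units of the state.
- get_state(): the state, without advancing time (a new reading comes with each control period).
- cams.grab_frame(name): name is "scene" or "top" or "wrist"; returns a dict with "img" (480x640x3 uint8, red, green, blue), "mtx" (3x3 intrinsics, pixels), "R" (3x3) and "t" (3): a world point X has camera coordinates R X + t. Camera axes: x right, y down, z forward; pixel columns grow to the right and rows downward; lengths in m; the calibration is good to about 2 mm. A picture is of the moment at which its call begins. There is no depth.
- arm.job_done(): hands the job in; it is judged then, once.
Trained networks look in the newest picture that a camera, given by its name, has taken for a name from the list of things; names that differ only in an ending like _2 or _b are one class to them, and where a whole thing is asked for, a point or a joint stands for the part that bears it (a point fixed in the world has none). Each returns a list of dicts, best first, with "confidence" (0 to 1); they miss things now and then, are a little off and sometimes report something else, mostly with a low value. They report only what shows in the picture. A call takes as long as a camera call.
- nets.search_frame(camera, label): "centre" ([x, y, z] in m, in world coordinates, good to about 4 mm: the middle of the surface that is visible of it).
- nets.pinpoint(camera, label): "centre" ([x, y, z] in m, in world coordinates, good to about 4 mm: a listed point, or the origin of a listed thing).
The state is a dict: "t": time; "q": joint angles; "qd": joint speeds; "joint_efforts": joint torques, N m; "eef_pos": TCP position; "ee_rot": TCP orientation; "force": force on the tool from outside, world axes, zero at the start; "moment": the same for the moment, N m; "width": finger opening in m; "gripper_force": force on a finger pad.
Only numpy, scipy, OpenCV 4.12 (cv2) and the standard library are available. Lean on these libraries where they do the work, as an engineer would, in place of code of your own. Each camera call takes 0.05 s, during which the arm holds its last target. There are 200 camera calls.

### The job

Get the tall feeding bottle ready to hand over: while it still sits in its slanted stand, press its hinged cover down until it snaps shut and stays shut. Then draw the bottle out of the stand and hold it upright and still in the gripper, its base at least 10 cm above the glass top, and finish while holding it there with nothing else touching it. Leave all the other things where they are.

Things in the scene. Friction and masses are not known exactly. Their poses are not given: they have to be found in the camera images.
- bottle: The taller white bottle in the stand (either well), loose, 0.13-0.24 kg: 52 mm diameter up to 110 mm, grey collar 47 mm up to 129 mm with a small catch on its robot side, then the hinged grey cover; 146 mm tall, shut. Origin: centre of underside; z up its axis, x to the hinge side. In the stand it leans 25 +/- 5 degrees, top towards the robot, hinge on the far, upper side. A 20 N grip holds it.
- bottle_grip (a point): On the bottle's axis 105 mm above its underside, axes as the bottle's: a good height to grip the 52 mm body across its y, clear of the stand, the gripper coming down along the leaning axis; the shut cover reaches 41 mm beyond this point.
- cover (a joint): Opening angle of the bottle's cover, rad: 0 shut, starts 0.5 to 0.85 open, at most 1.3. The hinge is stiff: the cover stays where it is left; 1 to 5 N pressed near its middle along the bottle axis closes it. Pressed below about 0.1 rad it snaps to 0 and a detent holds it there; left higher it stays ajar.
- cover_hinge (a point): On the hinge line of the cover, which runs along the bottle's y axis, 24 mm from the bottle axis (bottle +x) and 130 mm above its underside.
- cover_top (a point): Centre of the cover's outer top face, turning with it. The cover is a round cap, 45 mm diameter, 15.5 mm high, with a small nose on its free edge that snaps under a sprung catch at the front of the collar; this point lies 24 mm from the hinge line towards the nose, 15.5 mm above it. Shut, it lies on the bottle axis 145.5 mm above the underside, z along the axis.
- stand: White two-well slanted bottle stand, fixed: base plate 150 by 210 mm, wells 110 mm apart along its y, each 56 mm inside, 64 mm outside, 60 mm deep along its axis, leaning 25 degrees towards the stand's -x (robot side); rims' highest points about 97 mm up. Origin on the glass, midway between the wells, z up.
- short_bottle: The other, shorter white bottle, 52 mm in diameter and 100 mm tall with a plain grey screw cap, in the other well; leave it there. Origin at the centre of its underside, z along its axis.
- tray: Steel tray 150 by 200 mm, 18 mm high, fixed, with two pacifiers lying in it. Origin at the centre of its underside. Leave it alone.
- pacifier0: Silicone pacifier, disc 42 mm in diameter with a teat, 31 mm high, lying in the tray; origin under its disc. Leave it.
- pacifier1: As pacifier0.
- bunny: White ceramic bunny figurine, 62 mm in diameter and 126 mm tall, standing on the glass on the left; origin at the centre of its underside. Leave it.
- clip: Plastic pacifier clip, 46 by 22 by 14 mm, lying on the glass; origin at the centre of its underside. Leave it.
- lotion: Lotion bottle 44 mm in diameter, 120 mm tall, to the left of the stand; origin at the centre of its underside. Leave it.
- rattle: Wooden dumbbell rattle standing on end, 44 mm in diameter, 68 mm tall, on the right in front; origin at the centre of its underside. Leave it.

How it is judged:
On the way, in this order (a step that is already met when the one before it is completed fails the run):
1. the cover has snapped shut and stays shut untouched, the bottle still in its well (value of joint cover below 0.06 rad and z of bottle in the frame of stand below 0.045 m and angle between bottle's own z axis and vertical above 0.25 rad and contact force between bottle and the fingers below 0.2 N), for 0.2 s.
2. the bottle is held in the fingers clear of the stand, base over 8 cm up, the cover still shut (height (world z) of bottle above 0.08 m and contact force between bottle and stand below 0.1 N and contact force between bottle and the fingers above 1 N and value of joint cover below 0.06 rad), for 0.2 s.
At the end, for the whole second after the job is handed in: The tall bottle is held still in the fingers, upright within 9 degrees, its base at least 10 cm (95 mm allowed) above the glass, touching neither the stand, the other bottle, the bunny nor the lotion, its cover shut (within 0.06 rad), the short bottle still in its well (height (world z) of bottle above 0.095 m and angle between bottle's own z axis and vertical below 0.16 rad and value of joint cover below 0.06 rad and contact force between bottle and the fingers above 1 N and contact force between bottle and stand below 0.1 N and contact force between bottle and short_bottle below 0.1 N and linear speed of bottle below 0.04 m/s and z of short_bottle in the frame of stand below 0.045 m and contact force between bottle and bunny below 0.1 N and contact force between bottle and lotion below 0.1 N); the arm keeps its last pose, push and grip.
It fails at once if a bystander was moved by more than 3 cm (distance of any of bunny, clip, lotion, rattle, pacifier0, pacifier1, short_bottle from where it was at the start of the episode above 0.03 m).
It also fails if it takes over 48 s, if anything falls off the work surface, if the arm or the gripper's body presses on something with over 40 N, if the wrist force passes 120 N, or if a joint passes its speed limit or range.

## Working session

There is one attempt and no reset: what is moved stays moved. The work goes in short steps, Python scripts to look and compute and a shell command to move; the robot and the scene stay as the last step left them, time stands still between calls to the robot, and variables do not carry over. Pictures are saved under pics/ and viewed, at most 10 in all, crops included, and the job is handed in when it is done.

```bash
mkdir -p pics; python3 - <<'E'
from station import *
import cv2, numpy as np
for c in ["scene","top","wrist"]:
    f=cams.grab_frame(c); cv2.imwrite(f"pics/{c}0.png",f["img"][:,:,::-1])
    print(c,np.round(-f["R"].T@f["t"],3))
    for l in ["bottle","bottle_grip","cover_hinge","cover_top","stand","short_bottle","lotion","bunny","tray","clip","rattle"]:
        r=nets.pinpoint(c,l)[:2]
        print(l,[(np.round(d["centre"],3).tolist(),round(d["confidence"],2)) for d in r])
print(get_state())
E
```

```text
scene [ 0.92  -0.444  0.887]
bottle []
bottle_grip []
cover_hinge [([0.602, 0.158, 0.156], 0.7), ([0.557, -0.38, 0.006], 0.52)]
cover_top [([0.581, 0.161, 0.179], 0.67)]
stand []
short_bottle []
lotion [([0.628, 0.306, 0.002], 0.82)]
bunny [([0.512, 0.329, -0.001], 0.8), ([0.402, -0.29, 0.0], 0.72)]
tray [([0.546, -0.424, 0.001], 0.56), ([0.402, -0.291, -0.001], 0.26)]
clip [([0.371, 0.265, 0.003], 0.45), ([0.54, -0.423, -0.0], 0.34)]
rattle [([0.403, -0.289, -0.002], 0.87)]
top [ 0.247 -0.034  1.546]
bottle [([0.634, 0.149, 0.027], 0.68)]
bottle_grip [([0.584, 0.16, 0.124], 0.96)]
cover_hinge [([0.602, 0.157, 0.157], 0.48)]
cover_top [([0.582, 0.158, 0.177], 0.48)]
stand [([0.508, 0.332, 0.001], 0.66)]
short_bottle [([0.612, 0.044, 0.03], 0.9)]
lotion [([0.628, 0.303, 0.0], 0.87)]
bunny [([0.509, 0.331, 0.0], 0.68)]
tray [([0.543, -0.424, -0.0], 0.63)]
clip [([0.37, 0.268, -0.001], 0.65)]
rattle [([0.404, -0.293, 0.0], 0.63)]
wrist [ 0.173 -0.656  0.384]
bottle []
bottle_grip []
cover_hinge []
cover_top []
stand []
short_bottle []
lotion []
bunny []
tray []
clip []
rattle []
{'t': 1.8, 'q': array([-9.07907906e-01,  3.58605602e-01,  1.19015345e-02,  4.24970057e-06,
       -1.22407725e+00, -2.88066317e-01]), 'qd': array([ 1.36208873e-04, -1.76152826e-06, -1.42871292e-03,  1.79226474e-03,
        1.28709851e-03,  3.46057186e-05]), 'joint_efforts': array([ 5.08480680e-04, -5.82378602e+01,  2.93286985e+01,  7.00217664e+00,
        1.24435037e-02, -2.33549576e-05]), 'eef_pos': array([ 0.24708056, -0.6281399 ,  0.22655905]), 'ee_rot': array([-3.14157713e+00,  4.31195866e-07, -2.76676911e+00]), 'force': array([-0.36632262, -0.02404032,  0.39709818]), 'moment': array([-0.04703929, -0.01214393,  0.00918913]), 'gripper_force': 0.0, 'width': 0.0879494341155694}
```

```bash
python3 -c "
import cv2,numpy as np
a=[cv2.imread(f'pics/{c}0.png') for c in('scene','top')]
cv2.imwrite('pics/both0.png',cv2.resize(np.vstack(a),(400*1,600)))"
```

```text
(no output)
```

View pics/scene0.png

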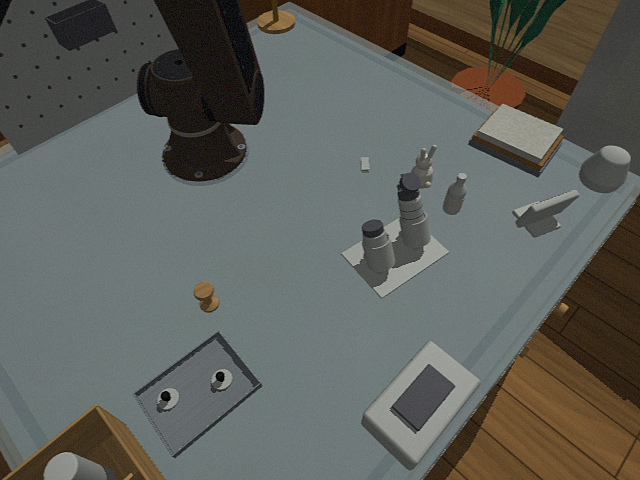

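View pics/top0.png

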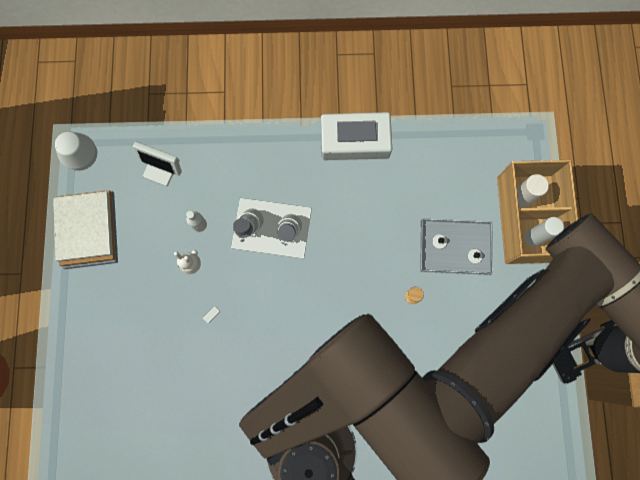

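Scene view: the tall bottle at (410,215) has its dark cover open at (408,184), and the short bottle is at (375,245). In the top view the stand corners are near (240,199), (312,208), (303,258) and (231,248), which gives a stand yaw of about -7°. The network points fit the bottle geometry: lean about 26°, cover about 0.67 rad open. I'm moving towards a hover with the fingers shut.

```bash
R='{"translation":[[16,40,4],[16,40,4],[16,40,4],[16,40,4],[16,40,4],[16,40,4],[16,40,4],[16,40,4]],"spin":[-0.03,-0.03,-0.03,-0.03,-0.03,-0.03,-0.03,-0.03],"gripper":[0,0,0,0,0,0,0,0]}'
python3 -m creep '{"translation":[[16,40,4],[16,40,4],[16,40,4],[16,40,4],[16,40,4],[16,40,4],[16,40,4],[16,40,4]],"spin":[-0.03,-0.03,-0.03,-0.03,-0.03,-0.03,-0.03,-0.03],"gripper":[0,0,0,0,0,0,0,0]}' 20
python3 -m creep '{"translation":[[16,40,0],[16,40,0],[16,40,0],[16,40,0],[16,40,0],[16,40,0],[16,40,0],[16,20,0]],"spin":[-0.03,-0.03,-0.03,-0.03,-0.03,-0.03,-0.03,-0.03],"gripper":[0,0,0,0,0,0,0,0]}'
```

```text
t: 2.6
eef_pos: [0.3754, -0.3066, 0.259]
ee_rot: [-3.141, 0.001, -3.008]
force: [0.8, 0.5, 0.6]
width: 0.0293
gripper_force: 0.0
t: 3.4
eef_pos: [0.5036, -0.0054, 0.259]
ee_rot: [3.141, 0.001, 3.037]
force: [0.1, 0.3, 0.6]
width: 0.0006
gripper_force: 0.0
```

```bash
cat > h.py <<'E'
from station import *
import cv2, numpy as np
def look(cs=("scene","top","wrist"),ls=("bottle","bottle_grip","cover_hinge","cover_top","short_bottle"),tag=None):
    for c in cs:
        f=cams.grab_frame(c)
        if tag: cv2.imwrite(f"pics/{c}{tag}.png",f["img"][:,:,::-1])
        for l in ls:
            print(c,l,[(np.round(d["centre"],4).tolist(),round(d["confidence"],2)) for d in nets.pinpoint(c,l)[:1]])
def plane(c,px,z):
    f=cams.grab_frame(c); o=-f["R"].T@f["t"]; out=[]
    for p in px:
        d=f["R"].T@np.linalg.inv(f["mtx"])@np.array([*p,1.]); out.append(o+d*(z-o[2])/d[2])
    return np.array(out)
E
python3 - <<'E'
from h import *
look(tag=1)
P=plane("top",[(240,199),(312,208),(303,258),(231,248)],.006); print(P.round(3),P.mean(0))
print("yaw",[np.degrees(np.arctan2(-(a-b)[0],(a-b)[1])) for a,b in((P[0],P[1]),(P[3],P[2]))])
E
```

```text
scene bottle []
scene bottle_grip [([0.5884, 0.1631, 0.1218], 0.78)]
scene cover_hinge [([0.5871, 0.1583, 0.1221], 0.68)]
scene cover_top [([0.5821, 0.157, 0.1828], 0.79)]
scene short_bottle []
top bottle []
top bottle_grip []
top cover_hinge []
top cover_top []
top short_bottle []
wrist bottle [([0.6302, 0.1492, 0.0299], 0.87)]
wrist bottle_grip [([0.5887, 0.1603, 0.1271], 0.67)]
wrist cover_hinge [([0.5962, 0.1561, 0.1562], 0.73)]
wrist cover_top [([0.5792, 0.1571, 0.1794], 0.9)]
wrist short_bottle [([0.6085, 0.0447, 0.0257], 0.75)]
[[ 0.699  0.191  0.006]
 [ 0.667 -0.016  0.006]
 [ 0.521  0.012  0.006]
 [ 0.556  0.216  0.006]] [0.61069703 0.10088193 0.006     ]
yaw [np.float64(-8.891094477575638), np.float64(-9.537385873963414)]
```

View pics/wrist1.png

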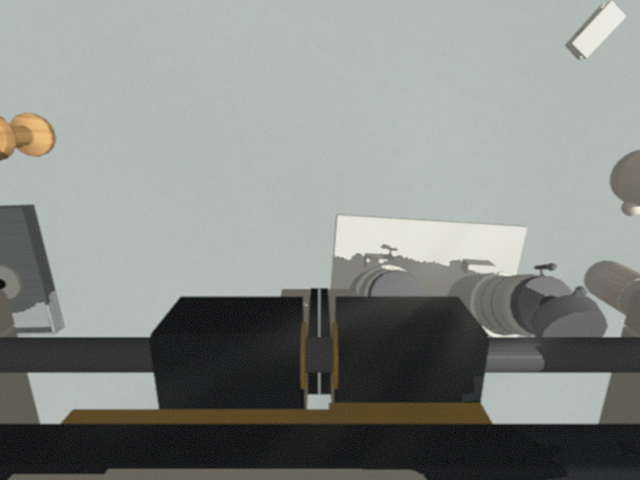

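Wrist view: the open cover is at (570,315), right of the fingers, and the short bottle is at (390,285). The measurements agree. I'm moving over the cover's free half.

```bash
python3 -m creep '{"translation":[[12,33,0],[12,33,0],[12,33,0],[12,33,0],[10,33,0],[0,0,-20],[0,0,-20],[0,0,0]],"spin":[-0.03,-0.03,0,0,0,0,0,0],"gripper":[0,0,0,0,0,0,0,0]}'
python3 -m creep '{"translation":[[0,0,-10],[0,0,-10],[0,0,-5],[0,0,-5],[0,0,0]],"spin":[0,0,0,0,0],"gripper":[0,0,0,0,0]}'
python3 - <<'E'
from h import *
look(tag=2)
E
```

```text
t: 5.15
eef_pos: [0.5595, 0.1566, 0.2156]
ee_rot: [-3.139, -0.004, 2.977]
force: [-0.0, -0.3, 0.5]
width: 0.0007
gripper_force: 0.0
t: 5.65
eef_pos: [0.5609, 0.1566, 0.1881]
ee_rot: [-3.141, -0.001, 2.976]
force: [-0.4, -0.2, -0.1]
width: 0.0003
gripper_force: 0.0
scene bottle []
scene bottle_grip [([0.5896, 0.165, 0.1176], 0.76)]
scene cover_hinge [([0.5983, 0.1563, 0.1575], 0.81)]
scene cover_top [([0.5826, 0.1564, 0.1801], 0.52)]
scene short_bottle []
top bottle []
top bottle_grip []
top cover_hinge [([0.5447, -0.4254, -0.0004], 0.3)]
top cover_top [([0.5135, 0.3308, -0.0006], 0.68)]
top short_bottle [([0.6147, 0.0446, 0.029], 0.92)]
wrist bottle []
wrist bottle_grip [([0.6225, 0.0961, 0.0019], 0.21)]
wrist cover_hinge [([0.5965, 0.1546, 0.1573], 0.96)]
wrist cover_top [([0.5784, 0.1577, 0.1801], 0.62)]
wrist short_bottle [([0.6107, 0.0448, 0.0305], 0.8)]
```

```bash

python3 -m creep '{"translation":[[0,2,-5],[0,2,-5],[0,0,0]],"spin":[0,0,0],"gripper":[0,0,0]}'
python3 -m creep '{"translation":[[0,0,-5],[0,0,-5],[0,0,0]],"spin":[0,0,0],"gripper":[0,0,0]}'
```

```text
t: 6.85
eef_pos: [0.5605, 0.1609, 0.1774]
ee_rot: [-3.141, -0.001, 2.976]
force: [-0.2, -0.3, -1.4]
width: 0.0002
gripper_force: 0.0
t: 7.15
eef_pos: [0.5605, 0.1607, 0.1676]
ee_rot: [-3.141, -0.001, 2.976]
force: [1.1, -0.1, 0.4]
width: 0.0003
gripper_force: 0.0
```

```bash

python3 -m creep '{"translation":[[0,0,-4],[0,0,-3],[0,0,0]],"spin":[0,0,0],"gripper":[0,0,0]}'
python3 -m creep '{"translation":[[0,0,-3],[0,0,0]],"spin":[0,0],"gripper":[0,0]}'
python3 -c "
from h import *
look(cs=('scene','wrist'),ls=('cover_top','cover_hinge'),tag=3)
i=cv2.imread('pics/scene3.png')[140:300,330:490]; j=cv2.imread('pics/wrist3.png')
cv2.imwrite('pics/c3.png',np.hstack([cv2.resize(i,(400,400),interpolation=2),cv2.resize(j,(400,400))]))"
```

```text
t: 7.45
eef_pos: [0.561, 0.1608, 0.1611]
ee_rot: [-3.141, -0.0, 2.976]
force: [-0.4, 0.4, 0.6]
width: 0.0004
gripper_force: 0.0
t: 7.65
eef_pos: [0.5619, 0.161, 0.16]
ee_rot: [3.141, 0.002, 2.977]
force: [-3.1, 0.1, 10.0]
width: 0.0005
gripper_force: 4.9
scene cover_top [([0.5704, 0.1616, 0.1616], 0.51)]
scene cover_hinge [([0.5718, 0.1638, 0.1583], 0.58)]
wrist cover_top [([0.568, 0.1605, 0.162], 0.69)]
wrist cover_hinge []
```

View pics/c3.png

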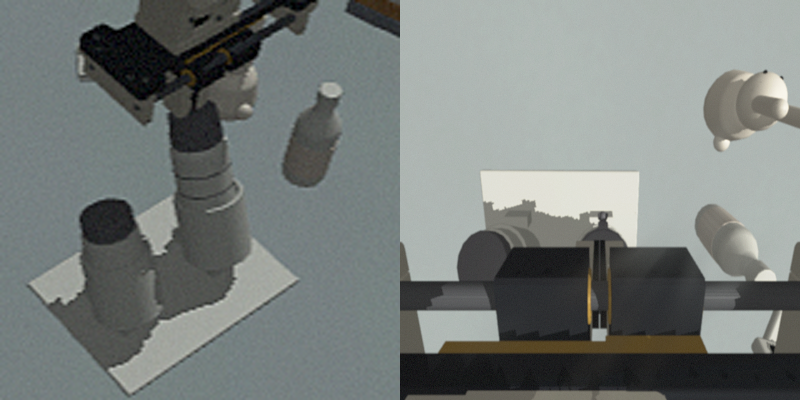

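The cover looks shut in the scene crop (195,125), and the force rose to 10 N at a hard stop. I'll give it a little extra push, then lift off and check.

```bash

python3 -m creep '{"translation":[[0,0,-2],[0,0,0],[0,0,20],[0,0,30],[0,0,30],[-20,0,10],[0,0,0],[0,0,0]],"spin":[0,0,0,0,0,0,0,0],"gripper":[0,0,0,0,0,0,1,1]}'
python3 -c "
from h import *
look(cs=('scene','wrist'),ls=('cover_top','cover_hinge','bottle_grip','bottle'),tag=4)
i=cv2.imread('pics/scene4.png')[140:300,330:490]; j=cv2.imread('pics/wrist4.png')
cv2.imwrite('pics/c4.png',np.hstack([cv2.resize(i,(400,400),interpolation=2),cv2.resize(j,(400,400))]))"
```

```text
t: 8.75
eef_pos: [0.5411, 0.161, 0.2468]
ee_rot: [3.141, 0.001, 2.977]
force: [-0.4, 0.3, -0.2]
width: 0.0115
gripper_force: 0.0
scene cover_top [([0.5676, 0.1626, 0.1604], 0.76)]
scene cover_hinge [([0.5985, 0.1594, 0.1583], 0.65)]
scene bottle_grip [([0.5854, 0.1586, 0.1244], 0.93)]
scene bottle []
wrist cover_top [([0.5643, 0.1616, 0.1601], 0.57)]
wrist cover_hinge [([0.5955, 0.1582, 0.1597], 0.56)]
wrist bottle_grip []
wrist bottle [([0.6343, 0.1523, 0.0299], 0.57)]
```

View pics/c4.png

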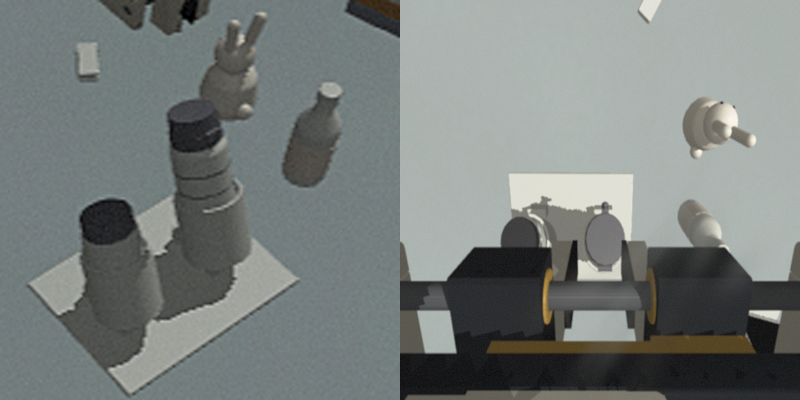

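Scene crop: the cover is shut on the tall bottle (195,125). Wrist view: the cap at (603,240) sits between the opening fingers. Now the grasp, with the palm kept just above the cap.

```bash

python3 -m creep '{"translation":[[20,0,0],[23,-1,0],[0,0,0],[0,0,-25],[0,0,-25],[0,0,-25],[0,0,-25],[0,0,-10]],"spin":[0,0,0,0,0,0,0,0],"gripper":[1,1,1,1,1,1,1,1]}' 20
python3 -m creep '{"translation":[[0,0,-8],[0,0,-8],[0,0,-7],[0,0,0]],"spin":[0,0,0,0],"gripper":[1,1,1,1]}'
```

```text
t: 10.05
eef_pos: [0.5825, 0.1592, 0.1341]
ee_rot: [-3.14, -0.003, 2.976]
force: [-0.1, -0.1, 0.4]
width: 0.088
gripper_force: 0.0
t: 10.45
eef_pos: [0.5838, 0.1598, 0.1131]
ee_rot: [-3.141, -0.001, 2.976]
force: [-0.4, 0.2, -0.1]
width: 0.0875
gripper_force: 0.0
```

```bash

python3 -m creep '{"translation":[[0,0,0],[0,0,0],[0,0,0],[0,0,0],[0,0,0],[0,0,0]],"spin":[0,0,0,0,0,0],"gripper":[0.4,0.2,0,0,0,0]}' 20
```

```text
t: 11.05
eef_pos: [0.5841, 0.1599, 0.1137]
ee_rot: [3.142, 0.0, 2.976]
force: [-0.4, -0.1, 0.5]
width: 0.0513
gripper_force: 20.0
```

```bash

python3 -m creep '{"translation":[[-4,0.5,9],[-4,0.5,9],[-4,1,9],[-4,1,9],[-4,0.5,9],[0,0,0]],"spin":[0,0,0,0,0,0],"gripper":[0,0,0,0,0,0]}' 20
python3 -c "
from h import *
look(cs=('scene','wrist'),ls=('cover_top','bottle_grip','bottle'),tag=5)"
```

```text
t: 11.65
eef_pos: [0.5643, 0.1639, 0.1605]
ee_rot: [3.14, 0.002, 2.977]
force: [-0.5, 0.1, -1.8]
width: 0.0513
gripper_force: 20.0
scene cover_top [([0.5521, 0.1666, 0.2109], 0.35)]
scene bottle_grip [([0.5667, 0.1652, 0.1686], 0.71)]
scene bottle [([0.6062, 0.1545, 0.0764], 0.66)]
wrist cover_top [([0.6248, 0.3075, 0.0026], 0.69)]
wrist bottle_grip []
wrist bottle [([0.6116, 0.1534, 0.0753], 0.98)]
```

The bottle is held and nearly out: base at about z = 0.076, still behind the far rim. The tool can't tilt, so I'll use the far rim to swing the bottle upright in the pads by moving +x while rising slowly.

```bash

python3 -m creep '{"translation":[[5,-1,1],[5,-0.5,1.5],[5,-1,1.5],[5,-1,1.5],[0,0,0]],"spin":[0,0,0,0,0],"gripper":[0,0,0,0,0]}' 20
python3 -c "
from h import *
look(cs=('scene','wrist'),ls=('cover_top','bottle_grip','bottle'),tag=6)"
```

```text
t: 12.55
eef_pos: [0.5849, 0.1597, 0.1641]
ee_rot: [-3.142, 0.0, 2.976]
force: [-1.1, 0.8, -2.8]
width: 0.0513
gripper_force: 20.0
scene cover_top [([0.581, 0.1571, 0.215], 0.48)]
scene bottle_grip [([0.5905, 0.1578, 0.1713], 0.57)]
scene bottle [([0.6049, 0.1547, 0.0715], 0.62)]
wrist cover_top []
wrist bottle_grip []
wrist bottle [([0.6092, 0.154, 0.073], 0.62)]
```

```bash

python3 -m creep '{"translation":[[5,-1,2],[5,-0.5,2],[5,-1,2],[4,-1,2],[0,0,0]],"spin":[0,0,0,0,0],"gripper":[0,0,0,0,0]}' 20
python3 -c "
from h import *
look(cs=('scene','wrist'),ls=('cover_top','bottle_grip','bottle'),tag=7)"
```

```text
t: 13.45
eef_pos: [0.6039, 0.1563, 0.1722]
ee_rot: [3.141, 0.0, 2.976]
force: [-1.7, 0.9, -1.7]
width: 0.0514
gripper_force: 20.0
scene cover_top [([0.6095, 0.1519, 0.2231], 0.5)]
scene bottle_grip [([0.6069, 0.1554, 0.1788], 0.74)]
scene bottle [([0.599, 0.1543, 0.0789], 0.88)]
wrist cover_top [([0.605, 0.1529, 0.218], 0.88)]
wrist bottle_grip []
wrist bottle [([0.6067, 0.1558, 0.0755], 0.74)]
```

```bash

python3 -m creep '{"translation":[[-2,0,3],[0,0,12],[0,0,15],[0,0,15],[0,0,10],[0,0,5],[0,0,0],[0,0,0]],"spin":[0,0,0,0,0,0,0,0],"gripper":[0,0,0,0,0,0,0,0]}' 20
python3 -c "
from h import *
look(cs=('scene','top','wrist'),ls=('cover_top','bottle_grip','bottle','short_bottle','bunny','lotion'),tag=8)
i=cv2.imread('pics/scene8.png')[110:290,330:510]; j=cv2.imread('pics/wrist8.png')
cv2.imwrite('pics/c8.png',np.hstack([cv2.resize(i,(450,450),interpolation=2),cv2.resize(j,(350,450))]))"
```

```text
t: 14.65
eef_pos: [0.6008, 0.1563, 0.2316]
ee_rot: [-3.141, -0.001, 2.976]
force: [-0.5, -1.3, -2.5]
width: 0.0518
gripper_force: 20.0
scene cover_top [([0.6042, 0.1549, 0.2819], 0.49)]
scene bottle_grip [([0.6033, 0.1579, 0.2375], 0.61)]
scene bottle [([0.6019, 0.1546, 0.1372], 0.91)]
scene short_bottle [([0.6027, 0.1549, 0.1352], 0.65)]
scene bunny [([0.6273, 0.3052, 0.0019], 0.59)]
scene lotion [([0.6298, 0.3075, 0.0038], 0.56)]
top cover_top [([0.6029, 0.1565, 0.2811], 0.45)]
top bottle_grip [([0.6018, 0.1598, 0.2416], 0.71)]
top bottle [([0.6083, 0.1497, 0.1339], 0.7)]
top short_bottle [([0.6108, 0.0478, 0.029], 0.93)]
top bunny [([0.5445, -0.4224, 0.0023], 0.7)]
top lotion [([0.6249, 0.3061, 0.0031], 0.69)]
wrist cover_top [([0.6018, 0.153, 0.2844], 0.73)]
wrist bottle_grip [([0.6015, 0.152, 0.2819], 0.69)]
wrist bottle [([0.6093, 0.1539, 0.1392], 0.95)]
wrist short_bottle [([0.6092, 0.0451, 0.0259], 0.76)]
wrist bunny [([0.5125, 0.3293, 0.0003], 0.67)]
wrist lotion [([0.6253, 0.3088, 0.0006], 0.86)]
```

View pics/c8.png

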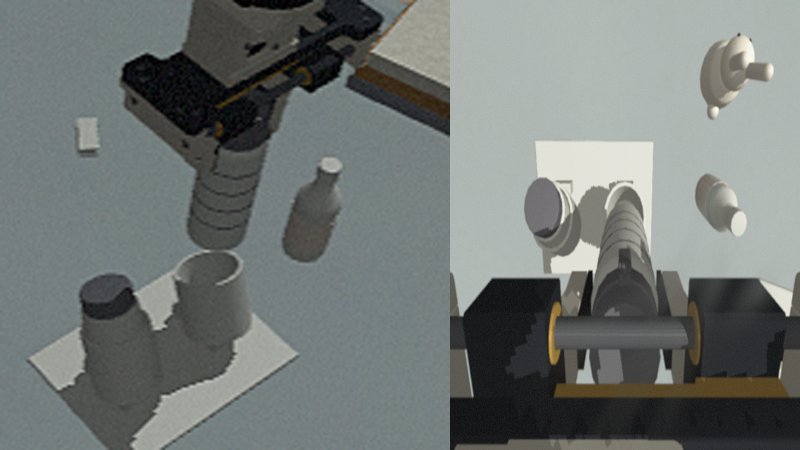

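The crops show the bottle clear of the stand and upright, with the cover shut (base about 0.137 m up, lean about 2°). The short bottle, the bunny and the lotion are undisturbed. Handing in.

```bash
python3 -c "
from station import *
print(arm.job_done())"
```

```text
the job is handed in; nothing more can be done
None
```

I pressed the cover shut, drew the bottle out of the stand and handed in with it held still and upright in the gripper (lean about 2°, base about 137 mm up); the job was accepted, but no verdict was returned.

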